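# Point out the open vial and the cap that fits it

## Robot

A 6-joint arm with a two-finger parallel gripper is mounted at the origin on the work surface. World frame = base frame: x ahead of the robot, y to its left, z up, the work surface at z = 0. Lengths are in m, angles in rad, forces in N, time in s.
With the tool pointing down it reaches from about 0.375 to 0.975 m from the base axis. Payload 3.8 kg.
Tool frame: the origin (TCP) lies midway between the tips of the shut fingers; the grasp point (between the pads) lies 19 mm behind it; x points along the fingers, y is the direction in which the jaws open and shut, and the axes are right-handed (so a half turn about x gives the same grasp; the last joint's range is limited). The gripper opens to 85 mm and grips with 20 to 120 N. Pads are 22 mm wide; open, the fingers measure 114 mm over their backs; the gripper's body (76 mm by 85 mm) begins 54 mm behind the grasp point. The pads swing forward as they close: fully open they stand 13 mm farther back than shut.
Start: joints at [-1.257, 0.264, 1.604, -0, 1.274, -0.037], TCP at [0.232, -0.634, 0.231] pointing down, gripper open.
Joint ranges: [-2.63, 2.63], [-0.94, 2.18], [0.31, 2.57], [-1.31, 4.45], [0, 2.66], [-2.55, 2.55]. Speed limits (rad/s): [2.57, 2.57, 3.14, 3.14, 3.14, 3.14].

## Interface

Orientations are given as a rotation vector (axis times angle).
In Python, from workcell import read_state, read_camera, get_calibration, finish_job gives the robot as it stands. The module is installed in compiled form; this text tells all that it offers.
- The arm moves only by the shell command python3 -m creep 'ROWS' [FORCE]. ROWS is JSON, a list of rows, each a list of 3 entries, a list of its own where there are three numbers: the closure in counts, from 0 (fully open) to 255 (shut), then the shift along the world's x, y, z in mm, then the turn about the world's z in rad. In form: [[hand, [tx, ty, tz], spin], ...]. A call has exactly 8 rows; each row shifts and turns the commanded pose from where the row before left it; what a row does not reach is not made up. A row lasts 1/12 s, in which the tool goes at most 41.7 mm and 7.16 degrees, less where a joint would pass 70% of its speed; a pose out of reach is approached as far as the arm can. A call is refused whole if a number of a shift passes 41.7 or a number of a turn 0.125, either way. A call with a gripper value outside its range is refused whole. The fingers move at their own pace and stop on an object; FORCE is the grip in N (left out, the last holds). Time passes only in rows, so rows that do not move let the fingers close, or fill a call up. It gives the time, the measured TCP pose, the force and the opening at its end, in the units of the state.
- read_state(): the state, without advancing time (a new reading comes with each control period).
- read_camera(name): name is "scene" or "top" or "wrist"; returns (picture, depth): 420x560x3 uint8, blue, green, red; 420x560 float32, m along the optical axis (not along the pixel's ray), 0 where there is no reading.
- get_calibration(name): a dict with "K" (3x3 intrinsics, pixels), "eye" and "orientation" of the camera in the world. Camera axes: x right, y down, z forward; pixel columns grow to the right and rows downward; lengths in m; the calibration is good to about 2 mm. A picture is of the moment at which its call begins: read the wrist's pose just before it. get_calibration takes no time and is no camera call; for the wrist camera it gives the pose at the moment of the call.
- finish_job(): hands the job in, once; it reports no verdict.
The state is a dict: "time": time; "q": joint angles; "joint_vel": joint speeds; "joint_torque": joint torques, N m; "tool_pos": TCP position; "tcp_rot": TCP orientation; "wrist_force": force on the tool from outside, world axes, zero at the start; "torque": the same for the moment, N m; "width": opening from 0.0 (shut) to 1.0 (fully open).
Only numpy, scipy, OpenCV 4.12 (cv2) and the standard library are available. Lean on these libraries where they do the work, as an engineer would, in place of code of your own. Each camera call takes 0.05 s, during which the arm holds its last target.

## Task

One vial in the rack has been left open: show your colleague which, by pointing straight down at the middle of its mouth with the fingertips about 2 cm above it, and hold still there for two seconds. Then point in the same way at the one loose cap in the steel tray that fits it, the same size as the caps on the other vials, and after two seconds finish the program still pointing there. Touch nothing, and come down over no other vial or cap on the way.

Things in the scene. Friction and masses are not known exactly. Their poses are not given: they have to be found in the camera images.
- open_vial_mouth (a point): Middle of the mouth of the open vial: a clear glass vial 35 mm in diameter and 89 mm tall with a 27 mm threaded neck and no cap, dry little shells inside; it stands loosely in the rack, its mouth 95 mm above the bench, z up.
- capped_vial_1_top (a point): Middle of the top of the cap on a closed vial: the same glass vial, but with a white ribbed screw cap 34 mm in diameter and 18 mm high; 94 mm tall with the cap, its top 100 mm above the bench, z up. One of four that stand in the rack, in changing places.
- capped_vial_2_top (a point): Middle of the top of the cap on a closed vial: the same glass vial, but with a white ribbed screw cap 34 mm in diameter and 18 mm high; 94 mm tall with the cap, its top 100 mm above the bench, z up. One of four that stand in the rack, in changing places.
- capped_vial_3_top (a point): Middle of the top of the cap on a closed vial: the same glass vial, but with a white ribbed screw cap 34 mm in diameter and 18 mm high; 94 mm tall with the cap, its top 100 mm above the bench, z up. One of four that stand in the rack, in changing places.
- capped_vial_4_top (a point): Middle of the top of the cap on a closed vial: the same glass vial, but with a white ribbed screw cap 34 mm in diameter and 18 mm high; 94 mm tall with the cap, its top 100 mm above the bench, z up. One of four that stand in the rack, in changing places.
- medium_cap_top (a point): Middle of the top of the medium loose cap, white, ribbed, 34 mm in diameter, 18 mm high, exactly like the caps on the closed vials; lies closed top up in the tray, its top 20 mm above the bench, z up.
- narrow_cap_top (a point): Middle of the top of the narrow loose cap, white, ribbed, 20 mm in diameter, 12 mm high, too small for the vials; in the tray, its top 14 mm above the bench, z up.
- wide_cap_top (a point): Middle of the top of the wide loose cap, white, ribbed, 55 mm in diameter, 20 mm high, too big for the vials; in the tray, its top 22 mm above the bench, z up.
- rack: Grey plastic two-tier vial rack, fixed, 118 mm (its x) by 176 mm (its y) by 48 mm high, with two rows of three holes 54 mm apart; five hold vials, one is empty. It may stand left or right of the tray. Origin under its centre.
- tray: Shallow stainless steel tray, fixed, 140 mm (its x) by 220 mm (its y), rim 14 mm high, floor 2 mm; the three loose caps lie in it. Origin under its centre.
- forceps: Steel forceps lying on the bench between rack and tray, 120 mm long along its x, 8 mm high; not part of the job. Origin under its middle.
- dish: Closed clear Petri dish, 60 mm in diameter, 14 mm high, on the bench; not part of the job. Origin under its centre.
- jar: Closed amber glass jar with a white lid, 60 mm in diameter, 78 mm tall, on the bench farther out; not part of the job. Origin under its centre.
Things that resemble listed ones, but are neither listed nor needed, are in the scene too. Leave any blue look-alike of the part that bears capped_vial_2_top alone.

How it is judged:
On the way, in this order (a step that is already met when the one before it is completed fails the run):
1. the open vial was pointed at: hand over the middle of its mouth, close above, for 1.5 s (horizontal distance between the grasp point and open_vial_mouth below 0.012 m and z of the grasp point in the frame of open_vial_mouth between 0.021 and 0.057 m and (angle between the grasp point's own z axis and vertical below 0.35 rad or angle between the grasp point's own z axis and vertical above 2.79 rad)), for 1.5 s.
2. the fitting (medium) cap was pointed at: hand over its middle, close above, for 1.5 s (horizontal distance between the grasp point and medium_cap_top below 0.012 m and z of the grasp point in the frame of medium_cap_top between 0.021 and 0.057 m and (angle between the grasp point's own z axis and vertical below 0.35 rad or angle between the grasp point's own z axis and vertical above 2.79 rad)), for 1.5 s.
At the end, for the whole second after the job is handed in: The hand still points straight down (within 20 degrees) at the medium cap: within 12 mm of its middle sideways, fingertips roughly 2 to 38 mm above it; every vial stands upright in its place, and no vial, cap or bystander has moved by 6 mm or more (all of step 2 and distance of each of capped_vial_1_top, capped_vial_2_top, capped_vial_3_top, capped_vial_4_top, open_vial_mouth, narrow_cap_top, medium_cap_top, wide_cap_top, forceps, dish, jar from where it was at the start of the episode below 0.006 m and angle between each of capped_vial_1_top, capped_vial_2_top, capped_vial_3_top, capped_vial_4_top, open_vial_mouth's own z axis and vertical below 0.1 rad); the robot touches nothing.
It fails at once if the hand or arm touched something (contact force between any of the fingers, the arm and anything else above 0.3 N).
It fails at once if a vial, cap or bystander was moved, lifted or carried (6 mm or more) (not (distance of each of capped_vial_1_top, capped_vial_2_top, capped_vial_3_top, capped_vial_4_top, open_vial_mouth, narrow_cap_top, medium_cap_top, wide_cap_top, forceps, dish, jar from where it was at the start of the episode below 0.006 m)).
It fails at once if the hand came down over a wrong vial or cap (within 15 mm of its middle, fingertips less than about 25 mm above it) ((horizontal distance between the grasp point and capped_vial_1_top below 0.015 m and z of the grasp point in the frame of capped_vial_1_top below 0.044 m) or (horizontal distance between the grasp point and capped_vial_2_top below 0.015 m and z of the grasp point in the frame of capped_vial_2_top below 0.044 m) or (horizontal distance between the grasp point and capped_vial_3_top below 0.015 m and z of the grasp point in the frame of capped_vial_3_top below 0.044 m) or (horizontal distance between the grasp point and capped_vial_4_top below 0.015 m and z of the grasp point in the frame of capped_vial_4_top below 0.044 m) or (horizontal distance between the grasp point and narrow_cap_top below 0.015 m and z of the grasp point in the frame of narrow_cap_top below 0.044 m) or (horizontal distance between the grasp point and wide_cap_top below 0.015 m and z of the grasp point in the frame of wide_cap_top below 0.044 m)).
It also fails if it takes over 42 s, if anything falls off the work surface, if the arm or the gripper's body presses on something with over 40 N, if the wrist force passes 120 N, or if a joint passes its speed limit or range.

## Working session

There is one attempt and no reset: what is moved stays moved. The work goes in short steps, Python scripts to look and compute and a shell command to move; the robot and the scene stay as the last step left them, time stands still between calls to the robot, and variables do not carry over. Pictures are saved under pics/ and viewed, and the job is handed in when it is done.

```bash
mkdir -p pics
cat > h.py <<'E'
import numpy as np,cv2
from workcell import *
from scipy.spatial.transform import Rotation as R
def cal(n):
    c=get_calibration(n);K=np.array(c['K']);o=np.array(c['orientation'],float)
    M=o if o.shape==(3,3) else R.from_rotvec(o).as_matrix()
    return K,np.array(c['eye']),M
def atz(n,u,v,z):
    K,e,M=cal(n);d=M@np.linalg.inv(K)@np.array([u,v,1.]);return e+d*(z-e[2])/d[2]
E
python3 - <<'E'
from h import *
for n in ['scene','top']:
    p,d=read_camera(n);cv2.imwrite(f'pics/{n}0.png',p);np.save(f'{n}0.npy',d);print(n,get_calibration(n))
print(read_state())
E
```

```text
scene {'K': array([[392.78627543,   0.        , 278.24590864],
       [  0.        , 392.78627543, 213.45629492],
       [  0.        ,   0.        ,   1.        ]]), 'eye': array([ 1.08440955, -0.13647425,  0.84877936]), 'orientation': array([-2.14693284, -1.51977978,  0.47657742])}
top {'K': array([[500.84564289,   0.        , 268.67968198],
       [  0.        , 500.84564289, 212.46387237],
       [  0.        ,   0.        ,   1.        ]]), 'eye': array([0.42686888, 0.02507349, 1.08227107]), 'orientation': array([-2.1260049 ,  2.12742476, -0.19386022])}
{'time': 0.1, 'q': array([-1.25689735e+00,  2.64679979e-01,  1.60526477e+00,  4.44250332e-06,
        1.27372651e+00, -3.69149101e-02]), 'joint_vel': array([ 0.00145093, -0.00106402, -0.0019213 ,  0.00158277,  0.00077703,
       -0.00103237]), 'joint_torque': array([ 5.06315409e-04, -5.16706252e+01, -3.68589127e+01,  3.54110341e-05,
        6.30219845e-03,  7.65503927e-06]), 'tool_pos': array([ 0.23175144, -0.63324231,  0.23007032]), 'tcp_rot': array([ 2.03115633,  0.36215301, -2.03173967]), 'wrist_force': array([ 0.14299923, -0.25281975,  0.82448767]), 'torque': array([0.03877035, 0.01166028, 0.00591509]), 'width': 1.0013199386187281}
```

View pics/top0.png

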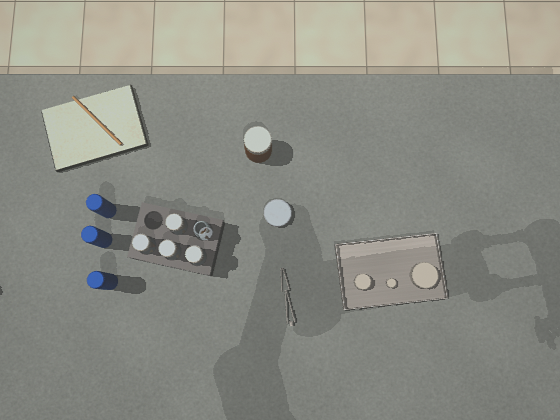

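View pics/scene0.png

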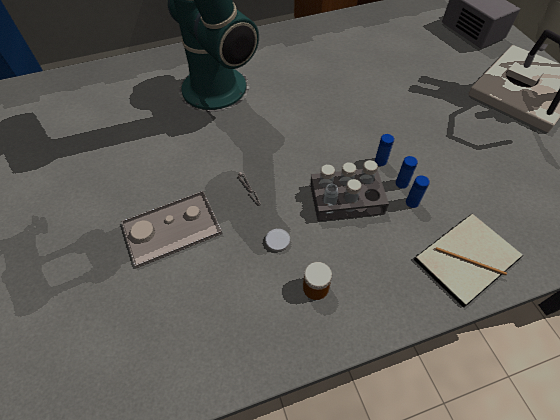

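The top view shows the rack at about (177,237). Its four white caps are at (174,222), (141,243), (167,248) and (194,254), with an empty hole at (153,219) and a glass ring at (203,231). The tray holds caps at (364,282), (392,283) and (425,275), and three blue vials stand outside the rack. I'll enlarge the rack and tray to confirm.

Run:
```python
from h import *
p=cv2.imread('pics/top0.png')
a=cv2.resize(p[185:285,120:245],None,fx=6,fy=6,interpolation=cv2.INTER_CUBIC)
b=cv2.resize(p[230:315,330:455],None,fx=6,fy=6,interpolation=cv2.INTER_CUBIC)
cv2.imwrite('pics/a.png',a);cv2.imwrite('pics/b.png',b)
```

```text
(no output)
```

View pics/a.png

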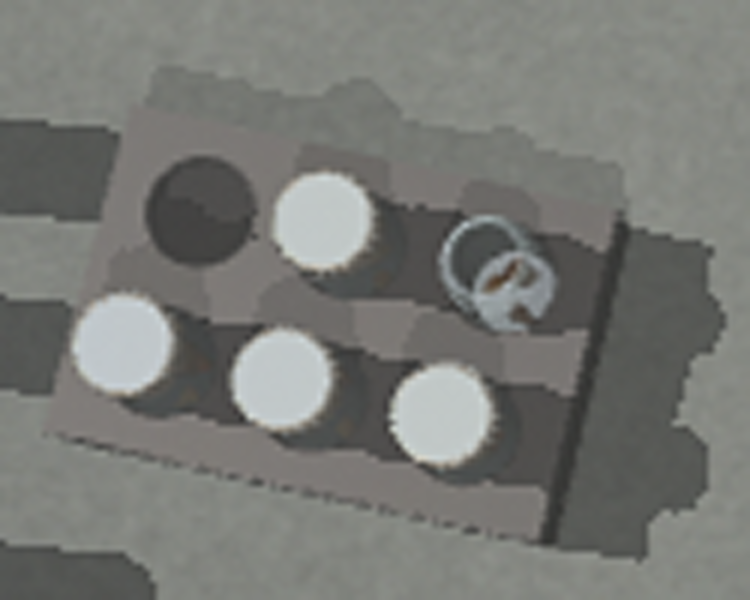

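View pics/b.png

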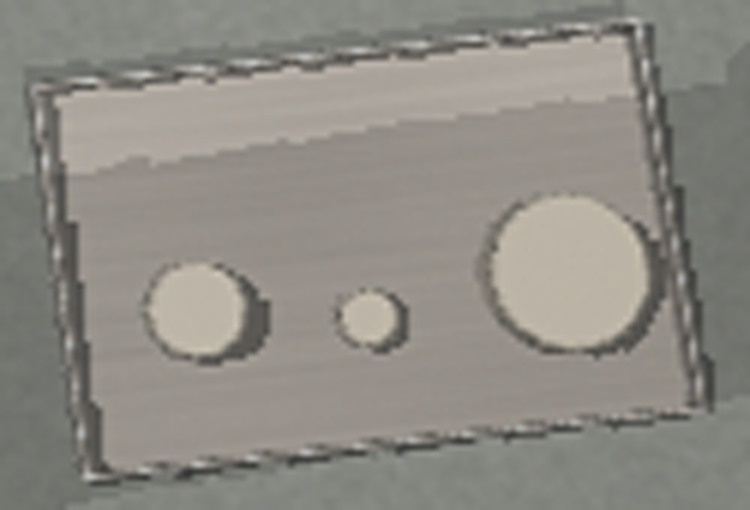

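The open vial is the only one showing a ring and shells inside, with its mouth near crop (484,258). That agrees with the cap grid step of (160,36) in crop pixels. The candidates for the fitting cap, in crop B, are medium (199,311) about 100 px wide, narrow (370,319) about 62 px, and wide (570,272) about 160 px. The rack caps are also about 100 px, but they stand closer to the camera, so I'll check the sizes in mm.

Run:
```python
from h import *
f=lambda x,y,ox,oy:((x+.5)/6-.5+ox,(y+.5)/6-.5+oy)
D=np.load('top0.npy');K,e,M=cal('top')
for nm,c,z in [('open',f(484,258,120,185),.095),('c',f(323,221,120,185),.1),('c',f(123,344,120,185),.1),('c',f(282,379,120,185),.1),('c',f(442,415,120,185),.1),('med',f(199,311,330,230),.02),('nar',f(370,319,330,230),.014),('wide',f(570,272,330,230),.022)]:
    P=atz('top',*c,z);d=D[int(round(c[1])),int(round(c[0]))]
    Q=e+M@np.linalg.inv(K)@np.array([*c,1])*d
    print(nm,np.round(c,1),P.round(4),'depthpt',Q.round(4))
for nm,l,r,y,z in [('med',147,249,311,.02),('nar',340,402,319,.014),('wide',489,651,272,.022)]:
    print(nm,np.linalg.norm(atz('top',*f(l,y,330,230),z)-atz('top',*f(r,y,330,230),z)))
# scene cross-check
K,e,M=cal('scene')
p=cv2.imread('pics/scene0.png')
for nm,c,z in [('open',f(484,258,120,185),.095),('med',f(199,311,330,230),.02),('c2',f(323,221,120,185),.1)]:
    P=atz('top',*c,z);q=K@M.T@(P-e);q=q[:2]/q[2];print(nm,q)
    cv2.circle(p,tuple(int(round(v*16)) for v in q),16,(0,0,255),-1,cv2.LINE_AA,4)
a=cv2.resize(p[150:230,300:400],None,fx=4,fy=4,interpolation=cv2.INTER_CUBIC);b=cv2.resize(p[180:260,120:220],None,fx=4,fy=4,interpolation=cv2.INTER_CUBIC)
cv2.imwrite('pics/c.png',np.hstack([a,b]))
s=read_state();print(R.from_rotvec(s['tcp_rot']).as_matrix().round(3))
```

```text
open [200.2 227.6] [0.5773 0.1609 0.095 ] depthpt [0.5894 0.1718 0.0153]
c [173.4 221.4] [0.5889 0.2138 0.1   ] depthpt [0.5889 0.2137 0.1003]
c [140.1 241.9] [0.548  0.2782 0.1   ] depthpt [0.548  0.2781 0.1003]
c [166.6 247.8] [0.5364 0.2255 0.1   ] depthpt [0.5367 0.226  0.0976]
c [193.2 253.8] [0.5246 0.1727 0.1   ] depthpt [0.5246 0.1727 0.0997]
med [362.8 281.4] [ 0.474  -0.1733  0.02  ] depthpt [ 0.4739 -0.1729  0.0223]
nar [391.2 282.8] [ 0.4714 -0.2346  0.014 ] depthpt [ 0.4712 -0.2334  0.0188]
wide [424.6 274.9] [ 0.4874 -0.3036  0.022 ] depthpt [ 0.4875 -0.3043  0.0195]
med 0.03576086934318232
nar 0.021850537572005606
wide 0.05682812446847281
open [330.23670117 187.30150823]
med [191.00479636 210.13397376]
c2 [352.66277997 183.73461303]
[[-0.001  0.344 -0.939]
 [ 0.002 -0.939 -0.344]
 [-1.    -0.002 -0.   ]]
```

View pics/c.png

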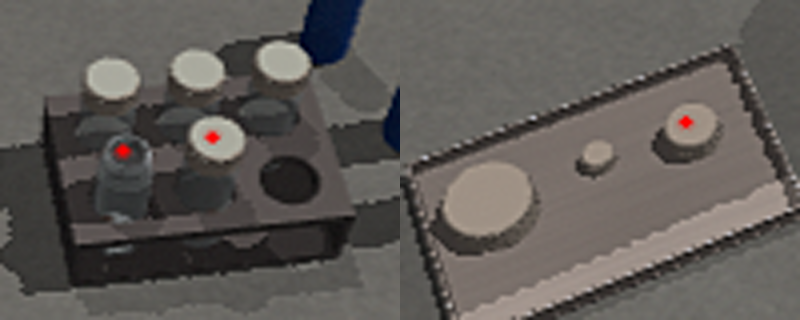

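Sizes come out at 36, 22 and 57 mm, so (363,281) is the medium cap. Both cameras agree to about 1 px. Targets are open mouth (0.577, 0.161) with TCP z 0.117, and medium cap (0.474, -0.173) with TCP z about 0.042. I'll cross at z 0.23 while shutting the fingers.

```bash
python3 -m creep '[[255,[14,33,0],0],[255,[14,33,0],0],[255,[14,33,0],0],[255,[14,33,0],0],[255,[14,33,0],0],[255,[14,33,0],0],[255,[14,33,0],0],[255,[14,33,0],0]]'
```

```text
time: 0.77
tool_pos: [0.344, -0.368, 0.2308]
tcp_rot: [2.031, 0.36, -2.031]
wrist_force: [0.6, -0.1, -0.1]
width: 0.002
```

```bash
python3 -m creep '[[255,[14,33,0],0],[255,[14,33,0],0],[255,[14,33,0],0],[255,[14,33,0],0],[255,[14,33,0],0],[255,[14,33,0],0],[255,[14,33,0],0],[255,[14,33,0],0]]'; python3 -m creep '[[255,[15,33,0],0],[255,[15,33,0],0],[255,[15,33,0],0],[255,[15,33,0],0],[255,[15,33,0],0],[255,[15,33,0],0],[255,[15,33,0],0],[255,[15,33,0],0]]'
```

```text
time: 1.43
tool_pos: [0.456, -0.1041, 0.231]
tcp_rot: [2.03, 0.36, -2.031]
wrist_force: [0.9, -1.3, 0.6]
width: -0.0
time: 2.1
tool_pos: [0.576, 0.1599, 0.2307]
tcp_rot: [2.029, 0.36, -2.031]
wrist_force: [0.2, 0.6, 0.4]
width: 0.002
```

Run:
```python
from h import *
K,e,M=cal('wrist')
p,d=read_camera('wrist');s=read_state();print(s['time'],s['tool_pos'],s['tcp_rot'])
for P in [(.5773,.1609,.095),(.5889,.2138,.1)]:
    q=K@M.T@(np.array(P)-e);q=q[:2]/q[2];print(q)
    cv2.circle(p,tuple(int(round(v)) for v in q),2,(0,0,255),-1)
cv2.imwrite('pics/w1.png',p)
```

```text
2.15 [0.57848993 0.16565163 0.23066644] [ 2.03403674  0.36719413 -2.02827548]
[278.34183835 186.78620775]
[225.3633257  155.50534417]
```

View pics/w1.png

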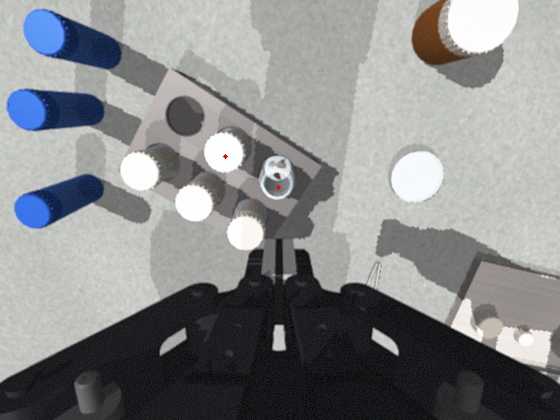

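The wrist view shows the open vial at (277,182), with the mouth dot a few pixels off because the arm was still settling. I'll re-read it now that it's still.

```bash
python3 -m creep '[[255,[0,0,0],0],[255,[0,0,0],0],[255,[0,0,0],0],[255,[0,0,0],0],[255,[0,0,0],0],[255,[0,0,0],0],[255,[0,0,0],0],[255,[0,0,0],0]]'
python3 - <<'E'
from h import *
K,e,M=cal('wrist')
p,d=read_camera('wrist');s=read_state();print(s['time'],s['tool_pos'])
for P in [(.5773,.1609,.095),(.5889,.2138,.1),(.5246,.1727,.1)]:
    q=K@M.T@(np.array(P)-e);q=q[:2]/q[2];print(q)
    cv2.circle(p,tuple(int(round(v)) for v in q),1,(0,0,255),-1)
cv2.imwrite('pics/w2.png',cv2.resize(p[110:260,180:330],None,fx=4,fy=4,interpolation=cv2.INTER_CUBIC))
E
```

```text
time: 2.82
tool_pos: [0.5759, 0.1576, 0.2315]
tcp_rot: [2.031, 0.359, -2.031]
wrist_force: [0.5, 0.6, 0.4]
width: 0.001
2.8667 [0.57594496 0.15774786 0.23148625]
[275.95447437 185.84066389]
[222.94955617 154.63208631]
[244.727958   234.70043305]
```

View pics/w2.png

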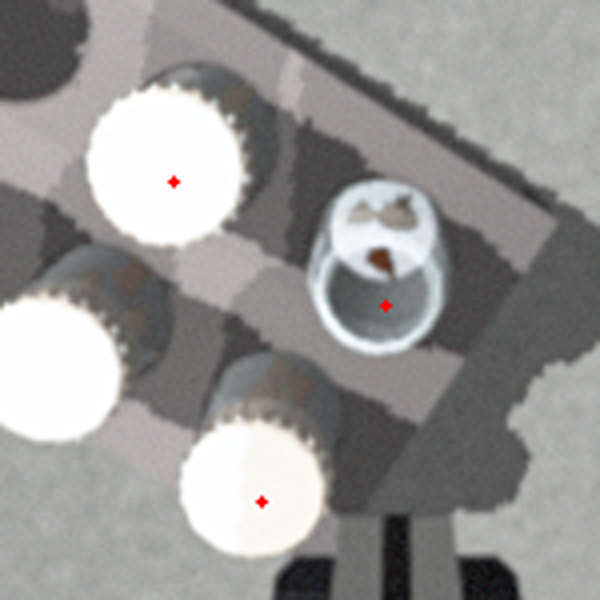

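The dots sit about 2–4 px (roughly 3 mm) from the seen centres, which is within the calibration error and well inside 12 mm. Descending at (0.578, 0.161).

```bash
python3 -m creep '[[255,[2,3,-14],0],[255,[0,0,-15],0],[255,[0,0,-15],0],[255,[0,0,-15],0],[255,[0,0,-15],0],[255,[0,0,-15],0],[255,[0,0,-15],0],[255,[0,0,-10],0]]'; python3 -m creep '[[255,[0,0,0],0],[255,[0,0,0],0],[255,[0,0,0],0],[255,[0,0,0],0],[255,[0,0,0],0],[255,[0,0,0],0],[255,[0,0,0],0],[255,[0,0,0],0]]'
```

```text
time: 3.53
tool_pos: [0.5766, 0.161, 0.1144]
tcp_rot: [2.027, 0.36, -2.034]
wrist_force: [-0.7, 0.2, -0.2]
width: -0.002
time: 4.2
tool_pos: [0.5782, 0.1612, 0.1177]
tcp_rot: [2.031, 0.36, -2.03]
wrist_force: [0.7, -0.0, 0.5]
width: -0.002
```

Run:
```python
from h import *
for n in ['scene','top']:
    p,d=read_camera(n)
    c=p[120:240,280:420] if n=='scene' else p[160:300,110:260]
    cv2.imwrite(f'pics/{n}3.png',cv2.resize(c,None,fx=4,fy=4,interpolation=cv2.INTER_CUBIC))
print(read_state()['tool_pos'])
```

```text
[0.57799565 0.16112387 0.11745743]
```

View pics/scene3.png

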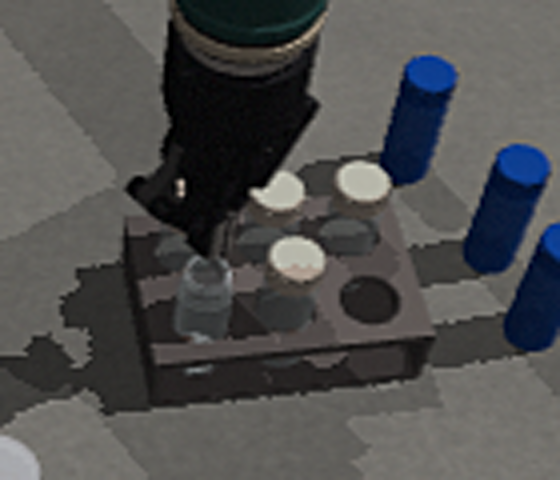

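The fingertips appear at crop (205,258), right over the mouth at about (207,270). I'll check the expected projection and hold for two seconds.

```bash
python3 - <<'E'
from h import *
K,e,M=cal('scene')
for P in [(.578,.161,.1175),(.5775,.161,.095),(.5895,.161,.095),(.5655,.161,.095)]:
    q=K@M.T@(np.array(P)-e);q=q[:2]/q[2];print(P,(q-[280,120]+.5)*4)
E
python3 -m creep '[[255,[0,0,0],0],[255,[0,0,0],0],[255,[0,0,0],0],[255,[0,0,0],0],[255,[0,0,0],0],[255,[0,0,0],0],[255,[0,0,0],0],[255,[0,0,0],0]]'; python3 -m creep '[[255,[0,0,0],0],[255,[0,0,0],0],[255,[0,0,0],0],[255,[0,0,0],0],[255,[0,0,0],0],[255,[0,0,0],0],[255,[0,0,0],0],[255,[0,0,0],0]]'
```

```text
(0.578, 0.161, 0.1175) [207.27862505 248.79952075]
(0.5775, 0.161, 0.095) [203.27712597 271.42535849]
(0.5895, 0.161, 0.095) [211.27061051 286.45086848]
(0.5655, 0.161, 0.095) [195.38997626 256.59972815]
time: 4.97
tool_pos: [0.578, 0.1611, 0.1173]
tcp_rot: [2.031, 0.36, -2.031]
wrist_force: [-0.8, -0.7, 0.4]
width: 0.0
time: 5.63
tool_pos: [0.578, 0.1611, 0.1173]
tcp_rot: [2.031, 0.36, -2.031]
wrist_force: [-0.5, -0.3, 0.2]
width: 0.001
```

View pics/top3.png

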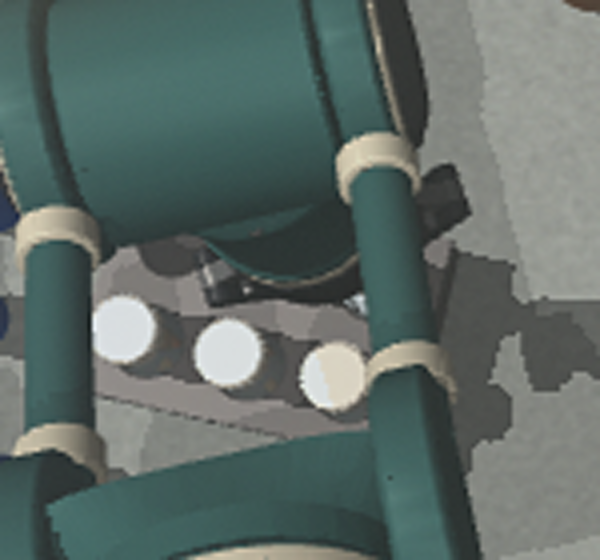

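The top view is mostly hidden by the arm. One wrist close-up will show how the tips sit relative to the mouth.

Run:
```python
from h import *
K,e,M=cal('wrist')
p,d=read_camera('wrist');s=read_state();print(s['time'],s['tool_pos'])
for P,c in [((.578,.161,.095),(0,0,255)),(s['tool_pos'],(0,255,0))]:
    q=K@M.T@(np.array(P)-e);q=q[:2]/q[2];print(q)
    cv2.circle(p,tuple(int(round(v)) for v in q),1,c,-1)
cv2.imwrite('pics/w4.png',cv2.resize(p[160:310,180:380],None,fx=4,fy=4,interpolation=cv2.INTER_CUBIC))
```

```text
5.6833 [0.57793884 0.16112301 0.11726929]
[279.23185181 237.9944484 ]
[279.03119886 255.75413594]
```

View pics/w4.png

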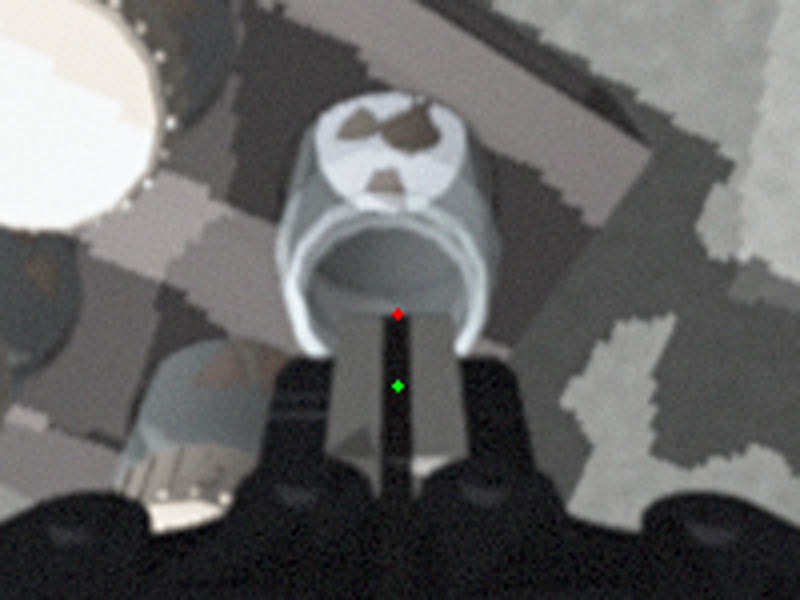

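The mouth ring is centred at about (389,300) in this crop, against the aim point at (398,313). That puts us about 2 mm off, and we have held for over two seconds. Now I'll rise, cross at height and descend on the medium cap.

```bash
python3 -m creep '[[255,[0,0,0],0],[255,[0,0,15],0],[255,[0,0,15],0],[255,[0,0,15],0],[255,[0,0,15],0],[255,[0,0,15],0],[255,[0,0,15],0],[255,[0,0,15],0]]'; python3 -m creep '[[255,[-8,-28,0],0],[255,[-8,-28,0],0],[255,[-8,-28,0],0],[255,[-8,-28,0],0],[255,[-8,-28,0],0],[255,[-8,-28,0],0],[255,[-8,-28,0],0],[255,[-8,-28,0],0]]'; python3 -m creep '[[255,[-8,-28,0],0],[255,[-8,-28,0],0],[255,[-8,-28,0],0],[255,[-8,-26,0],0],[255,[-8,0,0],0],[255,[0,0,0],0],[255,[0,0,0],0],[255,[0,0,0],0]]'
```

```text
time: 6.35
tool_pos: [0.5779, 0.1611, 0.223]
tcp_rot: [2.031, 0.36, -2.031]
wrist_force: [-0.0, 0.3, 0.5]
width: -0.003
time: 7.02
tool_pos: [0.5134, -0.0641, 0.2224]
tcp_rot: [2.031, 0.36, -2.03]
wrist_force: [0.4, -0.5, 0.4]
width: 0.003
time: 7.68
tool_pos: [0.4742, -0.1721, 0.2223]
tcp_rot: [2.031, 0.361, -2.03]
wrist_force: [0.0, -0.2, -0.1]
width: 0.001
```

```bash
python3 -m creep '[[255,[0,0,-10],0],[255,[0,0,-15],0],[255,[0,0,-15],0],[255,[0,0,-15],0],[255,[0,0,-15],0],[255,[0,0,0],0],[255,[0,0,0],0],[255,[0,0,0],0]]';python3 - <<'E'
from h import *
K,e,M=cal('wrist')
p,d=read_camera('wrist');s=read_state();print(s['time'],s['tool_pos'])
for P,c in [((.474,-.1733,.02),(0,0,255)),(s['tool_pos'],(0,255,0))]:
    q=K@M.T@(np.array(P)-e);q=q[:2]/q[2];print(q)
    cv2.circle(p,tuple(int(round(v)) for v in q),1,c,-1)
cv2.imwrite('pics/w5.png',p)
E
```

```text
time: 8.35
tool_pos: [0.4745, -0.1724, 0.1526]
tcp_rot: [2.03, 0.361, -2.03]
wrist_force: [-0.6, 0.1, 0.0]
width: -0.002
8.4 [ 0.47483598 -0.17276697  0.15315982]
[279.53686981 190.30787543]
[279.86677623 255.85182853]
```

View pics/w5.png

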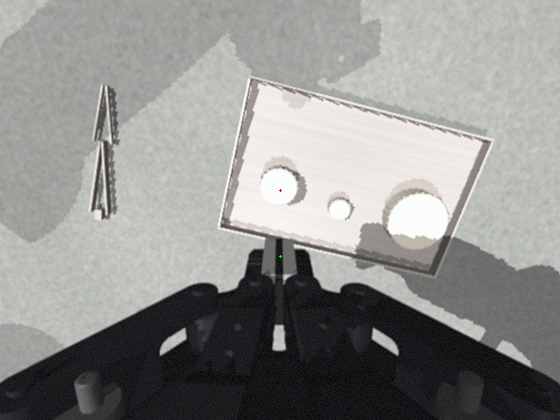

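The wrist view shows the medium cap at (279,186), with the aim point 4 px (about 3 mm) away. The narrow cap is at (340,209) and the wide one at (417,219), both well clear. Descending to z ≈ 0.042.

```bash
python3 -m creep '[[255,[1,0,-15],0],[255,[0,0,-15],0],[255,[0,0,-15],0],[255,[0,0,-15],0],[255,[0,0,-15],0],[255,[0,0,-15],0],[255,[0,0,-13],0],[255,[0,0,-7],0]]'; python3 -m creep '[[255,[0,0,0],0],[255,[0,0,0],0],[255,[0,0,0],0],[255,[0,0,0],0],[255,[0,0,0],0],[255,[0,0,0],0],[255,[0,0,0],0],[255,[0,0,0],0]]'
python3 - <<'E'
from h import *
K,e,M=cal('wrist')
p,d=read_camera('wrist');s=read_state();print(s['time'],s['tool_pos'])
for P,c in [((*s['tool_pos'][:2],.02),(0,0,255)),(s['tool_pos'],(0,255,0))]:
    q=K@M.T@(np.array(P)-e);q=q[:2]/q[2];print(q)
    cv2.circle(p,tuple(int(round(v)) for v in q),1,c,-1)
cv2.imwrite('pics/w6.png',cv2.resize(p[160:310,180:380],None,fx=4,fy=4,interpolation=cv2.INTER_CUBIC))
p,d=read_camera('scene');cv2.imwrite('pics/s6.png',p)
E
```

```text
time: 9.07
tool_pos: [0.4751, -0.1729, 0.0419]
tcp_rot: [2.031, 0.36, -2.03]
wrist_force: [-0.2, 0.7, 0.5]
width: -0.002
time: 9.73
tool_pos: [0.4751, -0.1729, 0.0425]
tcp_rot: [2.031, 0.36, -2.03]
wrist_force: [0.2, -0.7, -0.1]
width: 0.001
9.7833 [ 0.47498388 -0.17293366  0.0423855 ]
[278.93300338 237.98540131]
[278.98006924 255.78018865]
```

View pics/w6.png

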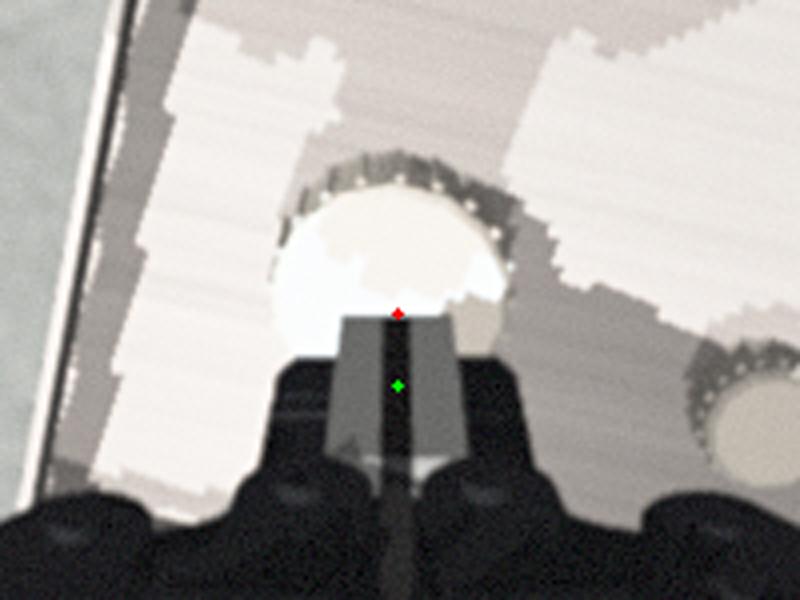

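View pics/s6.png

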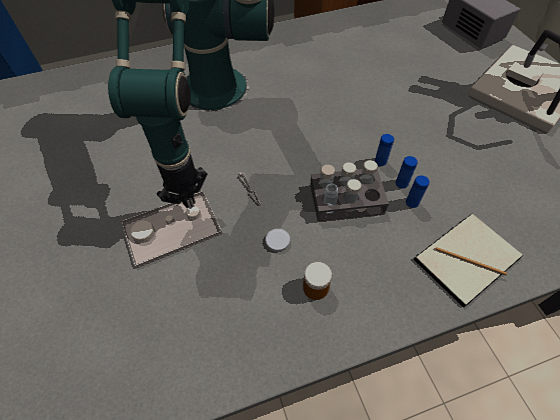

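The cap's centre is at about (388,300) in the crop, against the aim point at (398,314), so about 2 mm off. Nothing else in the scene has moved. I'll hold for two seconds and hand in.

```bash
python3 -m creep '[[255,[0,0,0],0],[255,[0,0,0],0],[255,[0,0,0],0],[255,[0,0,0],0],[255,[0,0,0],0],[255,[0,0,0],0],[255,[0,0,0],0],[255,[0,0,0],0]]'; python3 -m creep '[[255,[0,0,0],0],[255,[0,0,0],0],[255,[0,0,0],0],[255,[0,0,0],0],[255,[0,0,0],0],[255,[0,0,0],0],[255,[0,0,0],0],[255,[0,0,0],0]]'; python3 -m creep '[[255,[0,0,0],0],[255,[0,0,0],0],[255,[0,0,0],0],[255,[0,0,0],0],[255,[0,0,0],0],[255,[0,0,0],0],[255,[0,0,0],0],[255,[0,0,0],0]]'; python3 -c "from workcell import *;print(finish_job())"
```

```text
time: 10.5
tool_pos: [0.475, -0.1729, 0.0423]
tcp_rot: [2.031, 0.36, -2.031]
wrist_force: [0.3, -0.7, -0.3]
width: 0.001
time: 11.17
tool_pos: [0.4749, -0.1729, 0.0423]
tcp_rot: [2.031, 0.36, -2.031]
wrist_force: [0.2, -0.0, -0.4]
width: -0.0
time: 11.83
tool_pos: [0.475, -0.1729, 0.0423]
tcp_rot: [2.031, 0.36, -2.031]
wrist_force: [0.1, 0.3, -0.5]
width: 0.001
the job is handed in; nothing more can be done
None
```

I pointed at the open vial, then at the medium loose cap, holding each for over two seconds with shut fingers. I handed the job in at about 12 s, still pointing at the cap.

- **Open vial:** it stands at about (0.577, 0.161). The fingertips were about 22 mm above its mouth.
- **Medium cap:** it lies at about (0.474, -0.173). The fingertips were about 22 mm above its top. I measured it at 36 mm across, against 22 and 57 mm for the other two loose caps.

**Last checks:** wrist close-ups put the aim about 2 mm off centre at both places. Wrist force readings showed only noise, under about 1 N, and the last scene picture showed nothing moved.

**Disagreements:** the wrist overlays differed from the top-camera positions by about 3 mm. In the scene picture at the open vial, the fingertips appeared about 2 px lower than predicted. Both are well inside the 12 mm allowed.

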